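# Pack the test kit caddy

## Robot

A 6-joint arm with a two-finger parallel gripper is mounted at the origin on a cart in front of the work surface, level with it; the furniture and walls round the work are solid. World frame = base frame: x ahead of the robot, y to its left, z up, the work surface at z = 0. Lengths are in m, angles in rad, forces in N, time in s.
With the tool pointing down it reaches from about 0.2 to 0.875 m from the base axis. Payload 3.4 kg.
Tool frame: the origin (TCP) lies midway between the tips of the shut fingers; the grasp point (between the pads) lies 19 mm behind it; z points along the fingers, y is the line along which they close (so a half turn about z gives the same grasp; the last joint's range is limited). The gripper opens to 94 mm and grips with 3 to 60 N. Pads are 16 mm wide; open, the fingers measure 119 mm over their backs; the gripper's body (75 mm by 177 mm) begins 78 mm behind the grasp point.
Start: joints at [-1.301, 0.276, 1.505, -0, 1.361, -0.121], TCP at [0.219, -0.532, 0.205] pointing down, gripper open.
Joint ranges: [-2.89, 2.89], [-0.75, 2.08], [0.22, 2.7], [-1.18, 4.32], [0.11, 2.71], [-2.7, 2.7]. Speed limits (rad/s): [2.57, 2.57, 3.14, 3.14, 3.14, 3.14].

## Interface

Orientations are given as a unit quaternion [x, y, z, w].
In Python, from plant import * gives the robot as it stands.
- The arm moves only by the shell command python3 -m jog 'ROWS' [FORCE]. ROWS is JSON, one flat list of numbers, 5 for each row, row after row: the shift along the tool's x, y, z in m, then the turn about the tool's z in degrees, then the closure, from -1 (fully open) to 1 (shut). A call has 1 to 20 rows; each row is the pose to reach, as a shift and turn from the pose commanded when the call began, along the tool's axes at that moment; what a row does not reach only later rows make up. A row lasts 1/12 s, in which the tool goes at most 41.7 mm and 7.16 degrees, less where a joint would pass 70% of its speed; a pose out of reach is approached as far as the arm can. A call with a gripper value outside its range is refused whole. The fingers move at their own pace and stop on an object; FORCE is the grip in N (left out, the last holds). Time passes only in rows, so rows that repeat a pose let the fingers close. It gives the time, the measured TCP pose, the force, the opening and the grip force at its end, in the units of the state.
- get_obs(): the state, without advancing time (a new reading comes with each control period).
- get_image(name): name is "scene" or "top"; returns a dict with "img" (420x560x3 uint8, blue, green, red), "depth" (420x560 float32, m along the optical axis (not along the pixel's ray), 0 where there is no reading), "vfov" (degrees; the focal length in pixels is half the picture's height over the tangent of half this angle, whatever the lens; pixels are square), "cx", "cy" (the principal point, pixels), "extrinsics" (4x4, takes a point from world to camera coordinates). Camera axes: x right, y down, z forward; pixel columns grow to the right and rows downward; lengths in m; the calibration is good to about 2 mm. A picture is of the moment at which its call begins.
- close_job(): hands the job in; it is judged then, once.
The state is a dict: "t": time; "qpos": joint angles; "joint_velocities": joint speeds; "tau": joint torques, N m; "ee_pos": TCP position; "eef_rot": TCP orientation; "contact_force": force on the tool from outside, world axes, zero at the start; "ft_torque": the same for the moment, N m; "gripper_width": finger opening in m; "finger_force": force on a finger pad.
Only numpy, scipy, OpenCV 4.12 (cv2) and the standard library are available. Lean on these libraries where they do the work, as an engineer would, in place of code of your own. Each camera call takes 0.05 s, during which the arm holds its last target. There are 200 camera calls.

## Task

Pack the test kit: stand the two dropper bottles with pointed nozzles in the two small round wells of the caddy (one in each, either way round), the small straight glass beaker that stands in front of or beside the caddy (not the one at the back by the cabinet) in the wide round well, and the little carton upright in the rectangular slot, each fully down on the floor of its place. Set things down rather than dropping them. The flat-capped bottle and the wide tapered plastic cup are not part of the kit: leave them standing where they are.

Things in the scene. Friction and masses are not known exactly. Their poses are not given: they have to be found in the camera images.
- dropper_1: White dropper bottle with a pointed nozzle, 36 mm diameter, 133 mm tall with the nozzle (to the touch a straight 36 mm cylinder up to 100 mm above its foot, even where the shoulder narrows); both dropper bottles are alike, about 60 g. Stands upright on the bench; origin at the centre of its underside, z up. Firm, grip it across the body.
- dropper_2: White dropper bottle with a pointed nozzle, 36 mm diameter, 133 mm tall with the nozzle (to the touch a straight 36 mm cylinder up to 100 mm above its foot, even where the shoulder narrows); both dropper bottles are alike, about 60 g. Stands upright on the bench; origin at the centre of its underside, z up. Firm, grip it across the body.
- beaker: Small clear glass beaker in front of or beside the caddy (another, at the back by the cabinet, is no part of this), straight-sided: 50 mm body diameter, rim and lip flaring to 54 x 56 mm, 69 mm tall (flare above 62 mm), hollow, open at the top, about 50 g. Stands upright; origin at the centre of its underside, z up. Grip it across the outside.
- carton: Small white folding carton standing on end, 27 mm thick (its x) by 62 mm wide (its y) by 76 mm tall, about 60 g; origin at the centre of its underside, z up. Grip it across the 27 mm. Goes in the slot either way round.
- caddy: White plastic tray, fixed in place, 134 mm (its x) by 302 mm (its y), rim 34 mm high, floor 4 mm thick, with a low bar handle reaching 22 mm out from each short end (top of the bar 30 mm above the bench); filled by the three inserts, whose middles lie at y = -98, 0 and 98 mm. Origin at the centre of its underside.
- insert_two_wells: Grey insert with two small round wells, 52 mm diameter and 25 mm deep, centred at x = +32 mm and x = -32 mm (y = 0) of its own frame; well floor 5 mm above the origin, 9 mm above the bench. Insert 124 mm (x) by 96 mm (y) by 30 mm, fixed in the caddy; the three inserts sit side by side along the caddy's y in any order, axes parallel to it. Origin at the centre of its underside, 4 mm above the bench; top 34 mm above the bench.
- insert_wide_well: Grey insert with one wide round well at its centre, 66 mm diameter and 25 mm deep; well floor 5 mm above the origin, 9 mm above the bench. Insert 124 mm (x) by 96 mm (y) by 30 mm, fixed in the caddy; the three inserts sit side by side along the caddy's y in any order, axes parallel to it. Origin at the centre of its underside, 4 mm above the bench; top 34 mm above the bench.
- insert_slot: Grey insert with one rectangular slot at its centre, 76 mm along its x by 42 mm along its y and 25 mm deep; the carton's 62 mm width goes along the insert's x. Slot floor 5 mm above the origin, 9 mm above the bench. Insert 124 mm (x) by 96 mm (y) by 30 mm, fixed in the caddy; the three inserts sit side by side along the caddy's y in any order, axes parallel to it. Origin at the centre of its underside, 4 mm above the bench; top 34 mm above the bench.
- flat_cap_bottle: Look-alike that stays: small white bottle with a narrow flat screw cap (no nozzle) and a paper band, 36 mm diameter, 105 mm tall. Origin at the centre of its underside, z up.
- tumbler: Look-alike that stays: clear plastic cup, tapered, 60 mm across the foot and 75 mm across the mouth, 72 mm tall, very light. Origin at the centre of its underside, z up.
Not all that is in view belongs to the job. Several things have the shape of the carton; the one meant has the colours described above.

How it is judged:
At the end, for the whole second after the job is handed in: Dropper bottles one in each small well, beaker in the wide well (all within 13 mm of its centre), carton in the slot (within 14 mm); undersides within 7 mm of the floor there, upright within 0.12 rad, at rest. Flat-capped bottle and cup upright, within 30 mm of where they began (z of dropper_1 in the frame of insert_two_wells between 0 and 0.012 m and angle between each of dropper_1, dropper_2, beaker, carton's own z axis and vertical below 0.12 rad and linear speed of each of dropper_1, dropper_2, beaker, carton below 0.02 m/s and z of dropper_2 in the frame of insert_two_wells between 0 and 0.012 m and z of beaker in the frame of insert_wide_well between 0 and 0.012 m and z of carton in the frame of insert_slot between 0 and 0.012 m and horizontal distance between beaker and insert_wide_well below 0.013 m and horizontal distance between carton and insert_slot below 0.014 m and ((x of dropper_1 in the frame of insert_two_wells between 0.019 and 0.045 m and y of dropper_1 in the frame of insert_two_wells between -0.013 and 0.013 m and x of dropper_2 in the frame of insert_two_wells between -0.045 and -0.019 m and y of dropper_2 in the frame of insert_two_wells between -0.013 and 0.013 m) or (x of dropper_1 in the frame of insert_two_wells between -0.045 and -0.019 m and y of dropper_1 in the frame of insert_two_wells between -0.013 and 0.013 m and x of dropper_2 in the frame of insert_two_wells between 0.019 and 0.045 m and y of dropper_2 in the frame of insert_two_wells between -0.013 and 0.013 m)) and distance of each of flat_cap_bottle, tumbler from where it was at the start of the episode below 0.03 m and angle between each of flat_cap_bottle, tumbler's own z axis and vertical below 0.15 rad); the robot touches nothing.
It fails at once if The flat-capped bottle, which does not belong in the kit, is shifted by more than 30 mm or knocked over (distance of flat_cap_bottle from where it was at the start of the episode above 0.03 m or angle between flat_cap_bottle's own z axis and vertical above 0.5 rad).
It fails at once if The wide tapered cup, which does not belong in the kit, is shifted by more than 30 mm or knocked over (distance of tumbler from where it was at the start of the episode above 0.03 m or angle between tumbler's own z axis and vertical above 0.5 rad).
It fails at once if A part of the kit is dropped or thrown: it moves faster than 0.7 m/s with no finger touching it (a fall of about 25 mm) ((linear speed of dropper_1 above 0.7 m/s and contact force between the fingers and dropper_1 below 0.05 N) or (linear speed of dropper_2 above 0.7 m/s and contact force between the fingers and dropper_2 below 0.05 N) or (linear speed of beaker above 0.7 m/s and contact force between the fingers and beaker below 0.05 N) or (linear speed of carton above 0.7 m/s and contact force between the fingers and carton below 0.05 N)).
It also fails if it takes over 112 s, if anything falls off the work surface, if the arm or the gripper's body presses on something with over 40 N, if the wrist force passes 120 N, or if a joint passes its speed limit or range.

## Working session

There is one attempt and no reset: what is moved stays moved. The work goes in short steps, Python scripts to look and compute and a shell command to move; the robot and the scene stay as the last step left them, time stands still between calls to the robot, and variables do not carry over. Pictures are saved under pics/ and viewed, at most 14 in all, crops included, and the job is handed in when it is done.

```bash
ls; mkdir -p pics; cat > h.py <<'E'
from plant import *
import numpy as np, cv2, pickle
def snap(name):
    d=get_image(name); pickle.dump(d,open(name+'.pkl','wb')); return d
def load(name): return pickle.load(open(name+'.pkl','rb'))
def cloud(d):
    h,w=d['depth'].shape; f=h/2/np.tan(np.radians(d['vfov'])/2)
    v,u=np.mgrid[:h,:w]; z=d['depth'].astype(float)
    P=np.stack([(u-d['cx'])/f*z,(v-d['cy'])/f*z,z],-1)
    E=np.array(d['extrinsics']); return (P-E[:3,3])@E[:3,:3]
def proj(d,p):
    E=np.array(d['extrinsics']); h=d['depth'].shape[0]; f=h/2/np.tan(np.radians(d['vfov'])/2)
    c=np.asarray(p)@E[:3,:3].T+E[:3,3]; return c[...,:2]/c[...,2:]*f+[d['cx'],d['cy']]
E
python3 - <<'E'
from h import *
for n in('scene','top'):
    d=snap(n); cv2.imwrite(f'pics/{n}0.png',cv2.resize(d['img'],None,fx=1.42,fy=1.42,interpolation=cv2.INTER_CUBIC))
    E=np.array(d['extrinsics']); print(n,-E[:3,:3].T@E[:3,3],E[2,:3],d['vfov'],(d['depth']==0).mean())
print(get_obs())
E
```

```text
pics
scene [-0.0195874   0.89720493  0.64651779] [ 0.4175148  -0.75538202 -0.50505386] 50.82772148906677 0.02299744897959184
top [0.41971305 0.00309686 1.04167356] [ 0.07162253 -0.01468892 -0.99732364] 54.64165375375001 0.0038435374149659862
{'t': 0.1, 'qpos': array([-1.30102206e+00,  2.76543732e-01,  1.50598278e+00, -2.98527458e-05,
        1.36069897e+00, -1.20991609e-01]), 'joint_velocities': array([-0.00054339, -0.00246354, -0.00239372, -0.0005966 , -0.00286142,
        0.00170745]), 'tau': array([ 3.17122693e-03, -4.05451298e+01, -2.37779832e+01,  7.05211493e-02,
        2.97985738e-02, -5.32710567e-05]), 'ee_pos': array([ 0.21887023, -0.53117432,  0.20469388]), 'eef_rot': array([ 9.80972463e-01,  1.94145203e-01, -7.52334156e-05, -8.13071986e-04]), 'contact_force': array([-0.15800104, -0.09142308, -1.01988242]), 'ft_torque': array([ 0.01989332,  0.0410047 , -0.01383536]), 'finger_force': 0.0, 'gripper_width': 0.09404607959815858}
```

View pics/scene0.png

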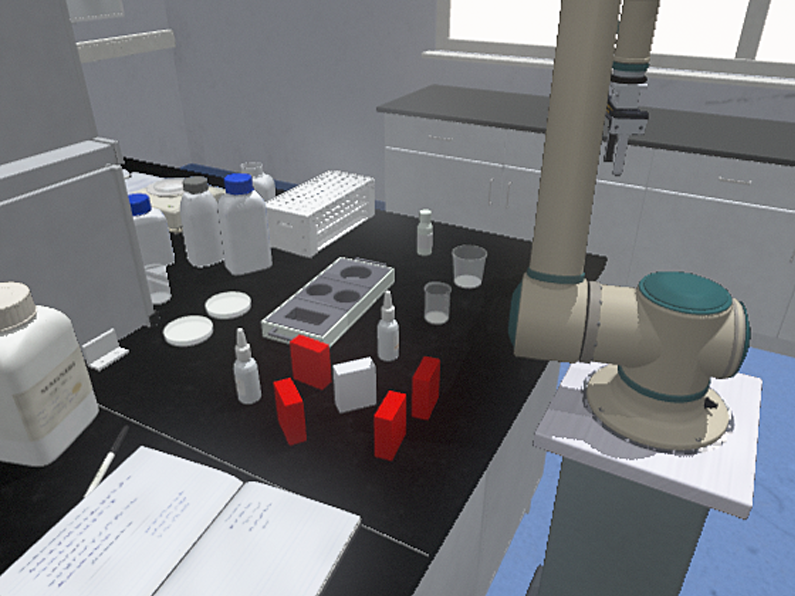

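View pics/top0.png

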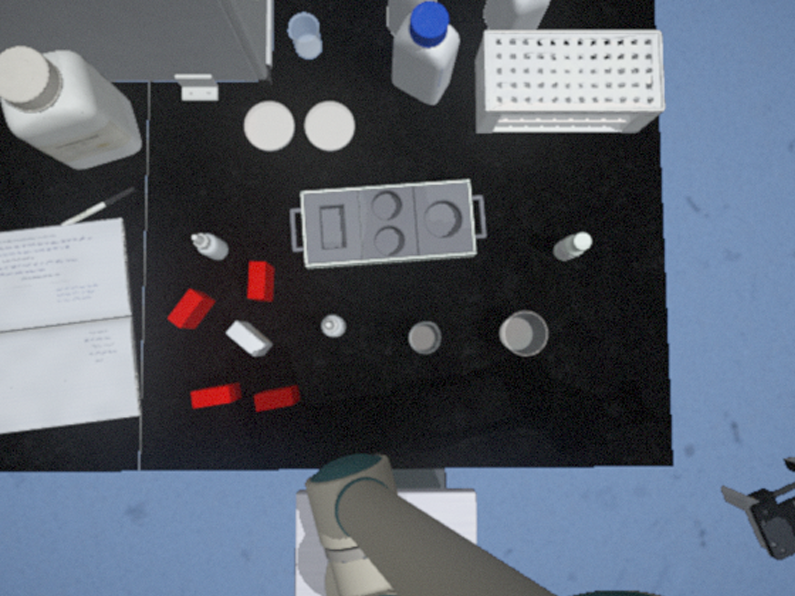

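The scene view shows the caddy at (330,300). The droppers are at (247,370) and (388,330), the white carton at (355,385), and the small beaker at (437,303). The tumbler is at (468,267), the flat-capped bottle at (425,232), and there are four red cartons.

Candidates by top-picture pixel:
- **Pointed-nozzle bottles:** (210,246) and (333,325). The flat cap at (573,246) is rejected.
- **Beakers:** (425,338) is the small straight one. The tumbler at (524,333) and the back beaker at (305,38) are rejected.
- **Cartons:** white at (249,338). Red ones at (190,308), (260,280), (215,396) and (277,398) are rejected.

```bash
cat > m.py <<'E'
from h import *
from scipy.optimize import least_squares
ds=[load('scene'),load('top')]; C=[cloud(d) for d in ds]
def at(u,v): return C[1][int(v/1.42),int(u/1.42)]
allP=np.concatenate([c[(d['depth']>0)] for c,d in zip(C,ds)])
src=np.concatenate([np.full((d['depth']>0).sum(),i) for i,d in enumerate(ds)])
E_=np.array(ds[1]['extrinsics']);camt=-E_[:3,:3].T@E_[:3,3]
def ground(u,v,z):
    d=ds[1];f=210/np.tan(np.radians(d['vfov'])/2)
    r=E_[:3,:3].T@np.array([(u/1.42-d['cx'])/f,(v/1.42-d['cy'])/f,1]); return camt+r*(z-camt[2])/r[2]
def circ(c,R,z0,z1,rad=.05):
    m=(np.hypot(*(allP[:,:2]-c[:2]).T)<rad)&(allP[:,2]>z0)&(allP[:,2]<z1); out=[]
    for s in(0,1,None):
        P=allP[m&((src==s) if s is not None else True)]
        if len(P)<15: out.append((len(P),)); continue
        r=least_squares(lambda q:np.hypot(P[:,0]-q[0],P[:,1]-q[1])-R,c[:2],loss='soft_l1',f_scale=.002)
        out.append((len(P),r.x.round(4),round(np.abs(r.fun).mean()*1e3,2)))
    return out
for n,u,v,R,z0,z1 in[('d1',218,252,.018,.015,.085),('d2',333,330,.018,.015,.085),('flat',565,250,.018,.015,.07),('beaker',425,340,.025,.01,.06),('tumbler',522,336,.034,.01,.07)]:
    print(n,ground(u,v,.03).round(3),circ(ground(u,v,.03),R,z0,z1))
def rect(c,z0,z1,rad):
    m=(np.hypot(*(allP[:,:2]-c[:2]).T)<rad)&(allP[:,2]>z0)&(allP[:,2]<z1)
    for s in(0,1):
        P=allP[m&(src==s)]
        if len(P)>5: print('  rect',s,len(P),cv2.minAreaRect((P[:,:2]*1000).astype(np.float32)),P[:,2].mean().round(4))
print('carton');rect(ground(247,335,.076),.066,.086,.05)
print('caddy');rect(ground(388,222,.034),.026,.042,.2)
E
python3 m.py
python3 - <<'E'
from h import *
a=load('scene')['img'][150:300,100:360]
cv2.imwrite('pics/crop1.png',cv2.resize(a,None,fx=3,fy=3,interpolation=cv2.INTER_CUBIC))
E
```

```text
d1 [0.573 0.294 0.03 ] [(430, array([0.5827, 0.3019]), np.float64(2.23)), (200, array([0.5821, 0.3035]), np.float64(2.16)), (630, array([0.5828, 0.3024]), np.float64(2.21))]
d2 [0.435 0.092 0.03 ] [(349, array([0.4426, 0.0886]), np.float64(2.2)), (123, array([0.4424, 0.0913]), np.float64(2.48)), (472, array([0.4427, 0.0891]), np.float64(2.32))]
flat [ 0.575 -0.32   0.03 ] [(170, array([ 0.5781, -0.3269]), np.float64(1.68)), (123, array([ 0.5781, -0.3261]), np.float64(0.64)), (293, array([ 0.5781, -0.3264]), np.float64(1.29))]
beaker [ 0.417 -0.069  0.03 ] [(368, array([ 0.4211, -0.0675]), np.float64(1.4)), (48, array([ 0.4212, -0.0644]), np.float64(0.41)), (416, array([ 0.4213, -0.0671]), np.float64(1.5))]
tumbler [ 0.423 -0.24   0.03 ] [(544, array([ 0.4275, -0.2374]), np.float64(1.95)), (353, array([ 0.4272, -0.235 ]), np.float64(1.64)), (897, array([ 0.4275, -0.2365]), np.float64(1.97))]
carton
  rect 0 289 ((421.0511169433594, 233.2342987060547), (62.884490966796875, 30.811315536499023), 49.94306182861328) 0.0729
  rect 1 321 ((421.1185607910156, 232.91009521484375), (62.1456298828125, 27.346704483032227), 50.005184173583984) 0.0747
caddy
  rect 0 2174 ((623.3772583007812, -5.1289520263671875), (320.7701110839844, 285.32244873046875), 57.23215866088867) 0.0315
  rect 1 4839 ((563.5518798828125, -10.190597534179688), (256.3960876464844, 344.9976806640625), 3.973931312561035) 0.0324
```

View pics/crop1.png

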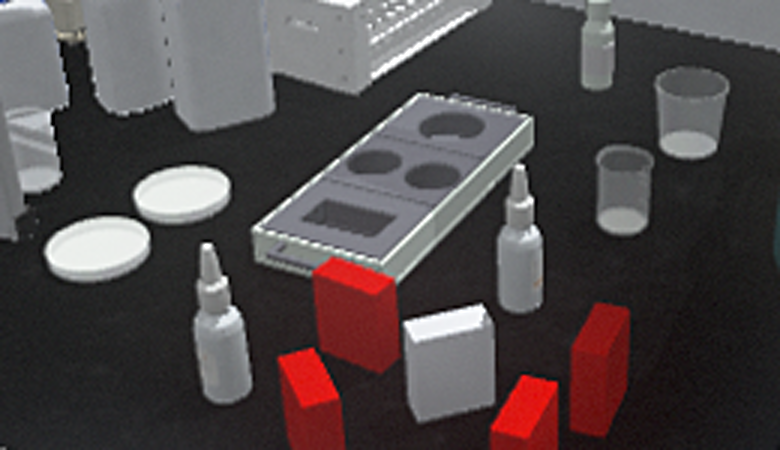

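The crop confirms the choice: pointed nozzles on two bottles, one straight small beaker, one white carton. Next I refine the fits and locate the caddy.

```bash
cat > m2.py <<'E'
from m import *
print('-----')
c=C[1];d=ds[1]
m=((c[...,2]>.025)&(c[...,2]<.043)&(abs(c[...,0]-.64)<.15)&(abs(c[...,1])<.22)).astype(np.uint8)
m=cv2.morphologyEx(m,cv2.MORPH_OPEN,np.ones((3,3),np.uint8))
n,l,s,_=cv2.connectedComponentsWithStats(m);k=1+np.argmax(s[1:,4]);P=c[l==k]
m5=cv2.erode((l==k).astype(np.uint8),np.ones((7,7),np.uint8))
print('caddy',cv2.minAreaRect((P[:,:2]*1000).astype(np.float32)),P[:,2].mean())
# holes: pixels enclosed by top face
fl=np.zeros_like(m);cs,_=cv2.findContours((l==k).astype(np.uint8),cv2.RETR_CCOMP,cv2.CHAIN_APPROX_NONE)
cs,h=cv2.findContours((l==k).astype(np.uint8),cv2.RETR_CCOMP,cv2.CHAIN_APPROX_NONE)
for q,hh in zip(cs,h[0]):
    if hh[3]>=0 and cv2.contourArea(q)>60:
        X=np.array([ground(u*1.42,v*1.42,.034)[:2] for u,v in q[:,0]])*1000
        print('hole',cv2.minEnclosingCircle(X.astype(np.float32)),cv2.minAreaRect(X.astype(np.float32)))
for n,x,y,R in[('d1',.5827,.3022,.018),('d2',.4427,.089,.018),('bk',.4212,-.067,.025)]:
    for a,b in((.01,.03),(.03,.05),(.05,.07),(.07,.1),(.1,.135)):
        q=(np.hypot(allP[:,0]-x,allP[:,1]-y)<.045)&(allP[:,2]>a)&(allP[:,2]<b)
        print(n,a,[(len(p),p[:,:2].min(0).round(3),p[:,:2].max(0).round(3),np.median(p,0).round(4)) for s in(0,1) for p in[allP[q&(src==s)]] if len(p)>3])
i=d['img'].astype(int);r=(i[...,2]>150)&(i[...,1]<60)&(d['depth']>0)
n,l,s,_=cv2.connectedComponentsWithStats(r.astype(np.uint8))
for k in range(1,n):
    if s[k,4]>80: P=c[(l==k)&(c[...,2]>.066)]; print('red',cv2.minAreaRect((P[:,:2]*1000).astype(np.float32)))
E
python3 m2.py|sed -n '/-----/,$p'
```

```text
-----
caddy ((623.9374389648438, -0.633453369140625), (134.64500427246094, 334.32330322265625), 3.9935407638549805) 0.032485107435716025
hole ((616.0552368164062, 91.5267333984375), 43.60697937011719) ((616.317138671875, 91.18424224853516), (79.60023498535156, 46.069236755371094), 3.5112369060516357)
hole ((629.4942626953125, -102.32566833496094), 35.343910217285156) ((630.710693359375, -102.99296569824219), (65.48029327392578, 66.28388214111328), 89.44642639160156)
hole ((655.0604248046875, -3.462200880050659), 27.530061721801758) ((655.1278686523438, -3.825532913208008), (52.81575393676758, 53.5493278503418), 89.8205337524414)
d1 0.01 [(115, array([0.563, 0.291]), array([0.594, 0.323]), array([0.5698, 0.3149, 0.0195])), (34, array([0.563, 0.284]), array([0.594, 0.307]), array([0.5721, 0.2882, 0.018 ]))]
d1 0.03 [(122, array([0.562, 0.291]), array([0.593, 0.323]), array([0.5689, 0.3147, 0.0398])), (37, array([0.563, 0.284]), array([0.595, 0.306]), array([0.5734, 0.2874, 0.0385]))]
d1 0.05 [(153, array([0.562, 0.288]), array([0.595, 0.321]), array([0.5713, 0.3138, 0.0621])), (87, arr
[... 1636 characters left out ...]
 0.398, -0.09 ]), array([ 0.442, -0.07 ]), array([ 0.4238, -0.0853,  0.0386]))]
bk 0.05 [(198, array([ 0.394, -0.095]), array([ 0.447, -0.038]), array([ 0.422 , -0.0706,  0.0591])), (112, array([ 0.394, -0.092]), array([ 0.447, -0.042]), array([ 0.4226, -0.0734,  0.0658]))]
bk 0.07 [(5, array([ 0.401, -0.092]), array([ 0.444, -0.049]), array([ 0.4201, -0.0826,  0.0709]))]
bk 0.1 []
red ((519.0746459960938, 215.7264404296875), (26.790332794189453, 61.58073043823242), 87.41067504882812)
red ((472.12176513671875, 334.6203308105469), (26.861257553100586, 62.3660774230957), 53.725929260253906)
red ((325.628662109375, 289.21673583984375), (26.430950164794922, 62.314483642578125), 8.46230411529541)
```

```bash
cat > go.py <<'E'
import sys,numpy as np
from plant import *
from scipy.spatial.transform import Rotation as R
o=get_obs();M=R.from_quat(o['eef_rot']).as_matrix();psi=np.degrees(np.arctan2(M[1,0],M[0,0]))
x,y,z,p=map(float,sys.argv[1:5])
t=(psi-p+180)%360-180
print('t',round(o['t'],2),'psi',psi.round(2),'tilt',M[2,2].round(4),'pos',np.round(o['ee_pos'],4),'shift',(M.T@(np.array([x,y,z])-o['ee_pos'])).round(4),'turn',round(t,1))
E
python3 go.py .4205 -.0665 .15 4
python3 - <<'E'
from h import *
d=load('top');i=cv2.resize(d['img'],None,fx=4,fy=4,interpolation=cv2.INTER_CUBIC)
o=np.array([.6245,-.005]);a=np.radians(4);cx=np.array([np.cos(a),np.sin(a)]);cy=np.array([-cx[1],cx[0]])
def dr(pts,z,col):
    p=np.array([np.r_[o+u*cx+v*cy,z] for u,v in pts]); cv2.polylines(i,[np.round(proj(d,p)*4+1.5).astype(np.int32)],True,col,1)
T=np.linspace(0,6.28,60)
dr([(-.067,-.151),(.067,-.151),(.067,.151),(-.067,.151)],.034,(0,255,0))
for u,v,r in((.032,0,.026),(-.032,0,.026),(0,-.098,.033)): dr([(u+r*np.cos(t),v+r*np.sin(t)) for t in T],.034,(0,0,255))
dr([(-.038,.077),(.038,.077),(.038,.119),(-.038,.119)],.034,(0,0,255))
c=(proj(d,np.r_[o,.034])*4).astype(int); cv2.imwrite('pics/ov.png',i[c[1]-200:c[1]+200,c[0]-320:c[0]+320])
E
```

```text
t 0.1 psi 22.39 tilt -1.0 pos [ 0.2189 -0.5312  0.2047] shift [ 0.3634 -0.3528  0.0553] turn 18.4
```

View pics/ov.png

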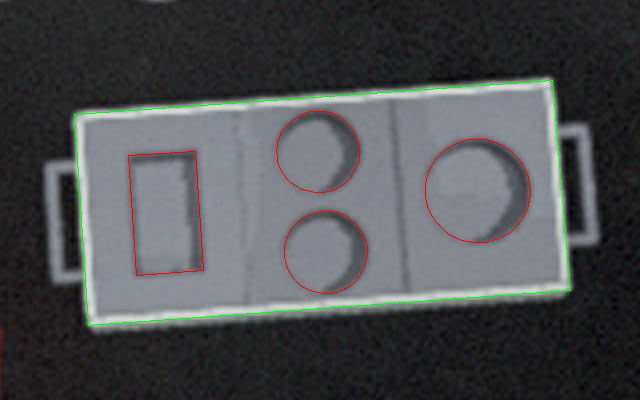

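The overlay fits the caddy rim (corners about (75,113) to (570,290)) and all four openings to about 1 mm. Moving to the beaker.

```bash
python3 -m jog '[0.363,-0.353,0.055,18.4,-1, 0.363,-0.353,0.055,18.4,-1, 0.363,-0.353,0.055,18.4,-1, 0.363,-0.353,0.055,18.4,-1, 0.363,-0.353,0.055,18.4,-1, 0.363,-0.353,0.055,18.4,-1, 0.363,-0.353,0.055,18.4,-1, 0.363,-0.353,0.055,18.4,-1, 0.363,-0.353,0.055,18.4,-1, 0.363,-0.353,0.055,18.4,-1, 0.363,-0.353,0.055,18.4,-1, 0.363,-0.353,0.055,18.4,-1, 0.363,-0.353,0.055,18.4,-1, 0.363,-0.353,0.055,18.4,-1, 0.363,-0.353,0.055,18.4,-1, 0.363,-0.353,0.055,18.4,-1, 0.363,-0.353,0.055,18.4,-1]' 10; python3 go.py .4205 -.0665 .029 4
```

```text
t: 1.52
ee_pos: [0.4198, -0.0686, 0.1506]
eef_rot: [0.999, 0.034, -0.0, 0.0]
contact_force: [1.2, 0.2, 1.0]
gripper_width: 0.0938
finger_force: 0.0
t 1.52 psi 3.86 tilt -1.0 pos [ 0.4198 -0.0686  0.1506] shift [ 0.0008 -0.0021  0.1216] turn -0.1
```

```bash
python3 -m jog '[0,-0.001,0.06,0,-1, 0,-0.001,0.09,0,-1, 0,-0.001,0.11,0,-1, 0,-0.001,0.121,0,-1, 0,-0.001,0.121,0,-1, 0,-0.001,0.121,0,-1, 0,-0.001,0.121,0,0, 0,-0.001,0.121,0,0.3, 0,-0.001,0.121,0,0.6, 0,-0.001,0.121,0,1, 0,-0.001,0.121,0,1, 0,-0.001,0.121,0,1, 0,-0.001,0.121,0,1, 0,-0.001,0.121,0,1, 0,-0.001,0.121,0,1]' 10; python3 go.py .4205 -.0665 .16 4
```

```text
t: 2.77
ee_pos: [0.4204, -0.0661, 0.0296]
eef_rot: [0.999, 0.035, 0.0, 0.0]
contact_force: [-0.3, 0.7, 1.6]
gripper_width: 0.0515
finger_force: 10.0
t 2.77 psi 4.0 tilt -1.0 pos [ 0.4204 -0.0661  0.0296] shift [ 1.000e-04  5.000e-04 -1.304e-01] turn 0.0
```

```bash
python3 -m jog '[0,0,-0.03,0,1, 0,0,-0.06,0,1, 0.02,0.005,-0.08,0,1, 0.05,0.012,-0.08,0,1, 0.08,0.02,-0.08,0,1, 0.11,0.03,-0.08,0,1, 0.14,0.038,-0.08,0,1, 0.17,0.045,-0.08,0,1, 0.195,0.05,-0.08,0,1, 0.207,0.051,-0.08,0,1, 0.207,0.051,-0.08,0,1, 0.207,0.051,-0.07,0,1, 0.207,0.051,-0.05,0,1, 0.207,0.051,-0.035,0,1, 0.207,0.051,-0.03,0,1, 0.207,0.051,-0.03,0,1]'; python3 go.py .6308 -.1028 .038 4
```

```text
t: 4.1
ee_pos: [0.6272, -0.1018, 0.0575]
eef_rot: [0.999, 0.035, -0.003, -0.001]
contact_force: [-0.4, -0.2, -0.8]
gripper_width: 0.052
finger_force: 10.0
t 4.1 psi 3.99 tilt -1.0 pos [ 0.6272 -0.1018  0.0575] shift [0.0036 0.0012 0.0194] turn -0.0
```

```bash
python3 -m jog '[0.002,0.001,0.004,0,1, 0.002,0.001,0.009,0,1, 0.002,0.001,0.014,0,1, 0.002,0.001,0.018,0,1, 0.002,0.001,0.018,0,1, 0.002,0.001,0.018,0,1]'; python3 go.py .6308 -.1028 .038 4
```

```text
t: 4.6
ee_pos: [0.6321, -0.1033, 0.0413]
eef_rot: [0.999, 0.035, -0.0, -0.0]
contact_force: [0.3, 0.3, -1.8]
gripper_width: 0.0516
finger_force: 10.0
t 4.6 psi 3.99 tilt -1.0 pos [ 0.6321 -0.1033  0.0413] shift [-0.0013 -0.0006  0.0033] turn -0.0
```

```bash
python3 -m jog '[-0.001,0,0.001,0,1, -0.001,0,0.003,0,1, -0.001,0,0.003,0,1, -0.001,0,0.003,0,0.0, -0.001,0,0.003,0,-0.3, -0.001,0,0.003,0,-0.6, -0.001,0,0.003,0,-0.6, -0.001,0,0.003,0,-0.6, -0.001,0,-0.03,0,-0.6, -0.001,0,-0.07,0,-0.6, -0.001,0,-0.11,0,-0.6, -0.001,0,-0.11,0,-0.6]'; python3 go.py .421 .233 .15 50
```

```text
t: 5.6
ee_pos: [0.6364, -0.1047, 0.1603]
eef_rot: [0.999, 0.035, 0.008, 0.002]
contact_force: [1.4, 0.1, 1.2]
gripper_width: 0.0752
finger_force: 0.0
t 5.6 psi 4.0 tilt -0.9999 pos [ 0.6364 -0.1047  0.1603] shift [-0.1914 -0.3519  0.0055] turn -46.0
```

```bash
python3 -m jog '[-0.191,-0.352,0,-46,-0.1, -0.191,-0.352,0,-46,-0.1, -0.191,-0.352,0,-46,-0.1, -0.191,-0.352,0,-46,-0.1, -0.191,-0.352,0,-46,-0.1, -0.191,-0.352,0,-46,-0.1, -0.191,-0.352,0,-46,-0.1, -0.191,-0.352,0,-46,-0.1, -0.191,-0.352,0,-46,-0.1, -0.191,-0.352,0,-46,-0.1, -0.191,-0.352,0,-46,-0.1, -0.191,-0.352,0,-46,-0.1, -0.191,-0.352,0,-46,-0.1, -0.191,-0.352,0,-46,-0.1, -0.191,-0.352,0,-46,-0.1]'; python3 go.py .421 .233 .031 50; python3 - <<'E'
from h import *
d=snap('scene'); cv2.imwrite('pics/s1.png',cv2.resize(d['img'][150:350,100:360],None,fx=2.8,fy=2.8,interpolation=cv2.INTER_CUBIC))
E
```

```text
t: 6.85
ee_pos: [0.4171, 0.2334, 0.1514]
eef_rot: [0.907, 0.422, 0.0, 0.0]
contact_force: [-0.0, -0.2, -0.6]
gripper_width: 0.0516
finger_force: 0.0
t 6.85 psi 49.88 tilt -1.0 pos [0.4171 0.2334 0.1514] shift [0.0022 0.0032 0.1204] turn -0.1
```

View pics/s1.png

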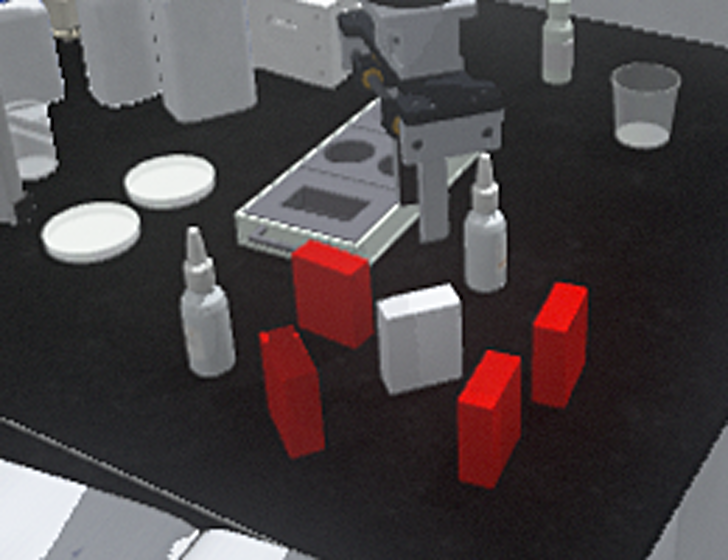

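The gripper hangs over the white carton (crop (420,300)) with its fingers at (420,200), and nothing else has been disturbed. Descending to grip.

```bash
python3 -m jog '[0.002,0.002,0.03,0,-0.1, 0.002,0.002,0.06,0,-0.1, 0.002,0.002,0.085,0,-0.1, 0.002,0.002,0.105,0,-0.1, 0.002,0.002,0.12,0,-0.1, 0.002,0.002,0.12,0,-0.1, 0.002,0.002,0.12,0,-0.1, 0.002,0.002,0.12,0,0.2, 0.002,0.002,0.12,0,0.4, 0.002,0.002,0.12,0,1, 0.002,0.002,0.12,0,1, 0.002,0.002,0.12,0,1, 0.002,0.002,0.12,0,1, 0.002,0.002,0.12,0,1]' 15; python3 go.py .6172 .0928 .13 4
```

```text
t: 8.07
ee_pos: [0.4197, 0.2349, 0.0323]
eef_rot: [0.906, 0.423, 0.001, 0.0]
contact_force: [0.9, -0.4, 5.4]
gripper_width: 0.0267
finger_force: 15.0
t 8.07 psi 50.0 tilt -1.0 pos [0.4197 0.2349 0.0323] shift [ 0.0182  0.2427 -0.0974] turn 46.0
```

```bash
python3 -m jog '[0,0,-0.03,0,1, 0,0,-0.06,0,1, 0,0,-0.09,0,1, 0.001,0.02,-0.11,6,1, 0.003,0.05,-0.11,12,1, 0.006,0.08,-0.11,18,1, 0.008,0.11,-0.11,24,1, 0.01,0.14,-0.11,30,1, 0.013,0.17,-0.11,36,1, 0.015,0.2,-0.11,42,1, 0.017,0.225,-0.11,46,1, 0.018,0.243,-0.11,46,1, 0.018,0.243,-0.11,46,1, 0.018,0.243,-0.08,46,1, 0.018,0.243,-0.055,46,1, 0.018,0.243,-0.055,46,1, 0.018,0.243,-0.055,46,1]'; python3 go.py .6172 .0928 .0415 4
```

```text
t: 9.48
ee_pos: [0.6146, 0.0928, 0.0852]
eef_rot: [0.999, 0.035, -0.002, -0.0]
contact_force: [1.1, 0.7, 0.3]
gripper_width: 0.0269
finger_force: 15.0
t 9.48 psi 4.02 tilt -1.0 pos [0.6146 0.0928 0.0852] shift [0.0028 0.0002 0.0437] turn 0.0
```

```bash
python3 -m jog '[0,0,0.01,0,1, 0,0,0.02,0,1, 0,0,0.028,0,1, 0,0,0.034,0,1, 0,0,0.038,0,1, 0,0,0.038,0,1, 0,0,0.038,0,1]'; python3 go.py .6172 .0928 .0415 4
```

```text
t: 10.07
ee_pos: [0.6167, 0.0922, 0.0483]
eef_rot: [0.999, 0.035, -0.0, 0.0]
contact_force: [-0.5, -0.3, -0.9]
gripper_width: 0.0271
finger_force: 15.0
t 10.07 psi 3.99 tilt -1.0 pos [0.6167 0.0922 0.0483] shift [ 0.0005 -0.0005  0.0068] turn -0.0
```

```bash
python3 -m jog '[0,0,0.003,0,1, 0,0,0.006,0,1, 0,0,0.007,0,1, 0,0,0.007,0,1, 0,0,0.007,0,0.3, 0,0,0.007,0,0.1, 0,0,0.007,0,0, 0,0,0.007,0,0, 0,0,-0.03,0,-0.1, 0,0,-0.07,0,-0.2, 0,0,-0.11,0,-0.3, 0,0,-0.15,0,-0.4, 0,0,-0.15,0,-0.4]'; python3 go.py .5815 .302 .18 4
```

```text
t: 11.15
ee_pos: [0.6217, 0.0925, 0.2078]
eef_rot: [0.999, 0.035, 0.008, 0.0]
contact_force: [0.3, -0.7, 0.4]
gripper_width: 0.0655
finger_force: 0.0
t 11.15 psi 4.0 tilt -0.9999 pos [0.6217 0.0925 0.2078] shift [-0.026  -0.2118  0.0272] turn -0.0
```

```bash
python3 - <<'E'
from h import *
d=snap('scene');cv2.imwrite('pics/s2.png',cv2.resize(d['img'][150:300,100:360],None,fx=3,fy=3,interpolation=cv2.INTER_CUBIC))
E
```

```text
(no output)
```

View pics/s2.png

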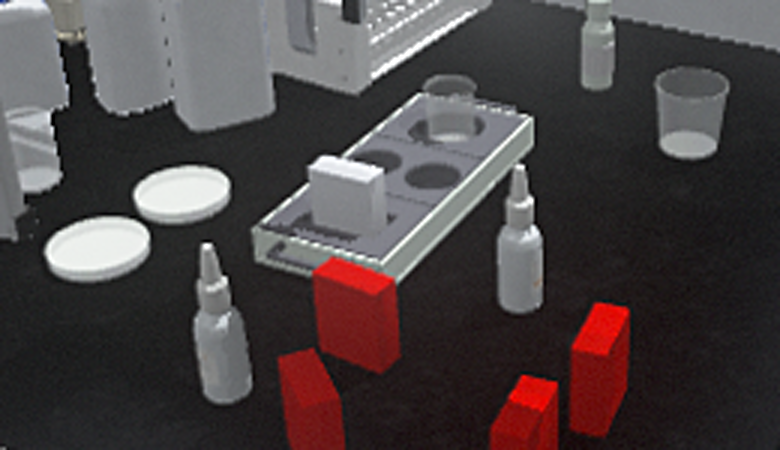

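The carton at (345,195) stands in the slot and the beaker at (449,110) is in the wide well. Next is dropper_1.

```bash
python3 -m jog '[-0.028,-0.212,0,0,-0.4, -0.028,-0.212,0,0,-0.4, -0.028,-0.212,0,0,-0.4, -0.028,-0.212,0,0,-0.4, -0.028,-0.212,0,0,-0.4, -0.028,-0.212,0,0,-0.4, -0.028,-0.212,0,0,-0.4, -0.028,-0.212,0.02,0,-0.4, -0.028,-0.212,0.03,0,-0.4, -0.028,-0.212,0.03,0,-0.4, -0.028,-0.212,0.03,0,-0.4]'; python3 go.py .5815 .302 .056 4
```

```text
t: 12.12
ee_pos: [0.5737, 0.3, 0.1672]
eef_rot: [0.999, 0.034, -0.001, 0.001]
contact_force: [-0.3, 0.3, 1.1]
gripper_width: 0.0662
finger_force: 0.0
t 12.12 psi 3.89 tilt -1.0 pos [0.5737 0.3    0.1672] shift [ 0.0082 -0.0016  0.1112] turn -0.1
```

```bash
python3 -m jog '[0.007,-0.001,0,0,-0.4, 0.007,-0.001,0.02,0,-0.4, 0.007,-0.001,0.05,0,-0.4, 0.007,-0.001,0.08,0,-0.4, 0.007,-0.001,0.1,0,-0.4, 0.007,-0.001,0.113,0,-0.4, 0.007,-0.001,0.113,0,-0.4, 0.007,-0.001,0.113,0,-0.4, 0.007,-0.001,0.113,0,0, 0.007,-0.001,0.113,0,0.2, 0.007,-0.001,0.113,0,1, 0.007,-0.001,0.113,0,1, 0.007,-0.001,0.113,0,1, 0.007,-0.001,0.113,0,1, 0.007,-0.001,0.113,0,1]' 20; python3 go.py .6559 -.0028 .2 4
```

```text
t: 13.37
ee_pos: [0.5813, 0.3034, 0.0561]
eef_rot: [0.999, 0.035, 0.001, -0.0]
contact_force: [-0.0, -0.3, 3.2]
gripper_width: 0.0353
finger_force: 20.0
t 13.37 psi 3.99 tilt -1.0 pos [0.5813 0.3034 0.0561] shift [ 0.0532  0.3106 -0.1439] turn -0.0
```

```bash
python3 -m jog '[0,0,-0.03,0,1, 0,0,-0.065,0,1, 0,0,-0.1,0,1, 0,0.01,-0.13,0,1, 0.005,0.035,-0.14,0,1, 0.01,0.07,-0.14,0,1, 0.017,0.105,-0.14,0,1, 0.024,0.14,-0.14,0,1, 0.03,0.175,-0.14,0,1, 0.035,0.21,-0.14,0,1, 0.04,0.245,-0.14,0,1, 0.047,0.275,-0.14,0,1, 0.053,0.3,-0.14,0,1, 0.053,0.311,-0.14,0,1, 0.053,0.311,-0.14,0,1, 0.053,0.311,-0.11,0,1, 0.053,0.311,-0.08,0,1, 0.053,0.311,-0.055,0,1, 0.053,0.311,-0.055,0,1, 0.053,0.311,-0.055,0,1]'; python3 go.py .6559 -.0028 .065 4
```

```text
t: 15.03
ee_pos: [0.654, -0.0014, 0.1094]
eef_rot: [0.999, 0.036, -0.002, -0.001]
contact_force: [-0.0, 0.4, 0.3]
gripper_width: 0.0352
finger_force: 20.0
t 15.03 psi 4.07 tilt -1.0 pos [ 0.654  -0.0014  0.1094] shift [0.002  0.0016 0.0444] turn 0.1
```

```bash
python3 -m jog '[0,0.001,0.01,0,1, 0,0.001,0.02,0,1, 0,0.001,0.028,0,1, 0,0.001,0.034,0,1, 0,0.001,0.039,0,1, 0,0.001,0.039,0,1, 0,0.001,0.039,0,1]'; python3 go.py .6559 -.0028 .065 4
```

```text
t: 15.62
ee_pos: [0.6555, -0.0043, 0.0712]
eef_rot: [0.999, 0.035, -0.0, -0.0]
contact_force: [0.1, 0.5, -0.8]
gripper_width: 0.0353
finger_force: 20.0
t 15.62 psi 3.98 tilt -1.0 pos [ 0.6555 -0.0043  0.0712] shift [ 0.0006 -0.0015  0.0062] turn -0.0
```

```bash
python3 -m jog '[0,-0.001,0.003,0,1, 0,-0.001,0.006,0,1, 0,-0.001,0.007,0,1, 0,-0.001,0.007,0,1, 0,-0.001,0.007,0,0.1, 0,-0.001,0.007,0,-0.1, 0,-0.001,0.007,0,-0.3, 0,-0.001,0.007,0,-0.3, 0,-0.001,-0.02,0,-0.3, 0,-0.001,-0.06,0,-0.3, 0,-0.001,-0.1,0,-0.3, 0,-0.001,-0.13,0,-0.3, 0,-0.001,-0.13,0,-0.3, 0,-0.001,-0.13,0,-0.3]'; python3 go.py .4415 .091 .19 4
```

```text
t: 16.78
ee_pos: [0.6566, -0.0034, 0.2037]
eef_rot: [0.999, 0.035, 0.002, 0.0]
contact_force: [-0.5, 0.0, 0.1]
gripper_width: 0.061
finger_force: 0.0
t 16.78 psi 3.99 tilt -1.0 pos [ 0.6566 -0.0034  0.2037] shift [-0.2081 -0.1092  0.0127] turn -0.0
```

```bash
python3 -m jog '[-0.208,-0.109,0.01,0,-0.3, -0.208,-0.109,0.01,0,-0.3, -0.208,-0.109,0.01,0,-0.3, -0.208,-0.109,0.01,0,-0.3, -0.208,-0.109,0.01,0,-0.3, -0.208,-0.109,0.01,0,-0.3, -0.208,-0.109,0.01,0,-0.3, -0.208,-0.109,0.03,0,-0.3, -0.208,-0.109,0.03,0,-0.3, -0.208,-0.109,0.03,0,-0.3, -0.208,-0.109,0.03,0,-0.3]'; python3 go.py .4415 .091 .056 4
```

```text
t: 17.7
ee_pos: [0.4407, 0.0907, 0.1709]
eef_rot: [0.999, 0.035, -0.001, 0.0]
contact_force: [0.5, -0.0, 1.0]
gripper_width: 0.061
finger_force: 0.0
t 17.7 psi 3.97 tilt -1.0 pos [0.4407 0.0907 0.1709] shift [ 0.001  -0.0003  0.1149] turn -0.0
```

```bash
python3 -m jog '[0.001,0,0.02,0,-0.3, 0.001,0,0.05,0,-0.3, 0.001,0,0.08,0,-0.3, 0.001,0,0.1,0,-0.3, 0.001,0,0.115,0,-0.3, 0.001,0,0.115,0,-0.3, 0.001,0,0.115,0,-0.3, 0.001,0,0.115,0,0, 0.001,0,0.115,0,0.2, 0.001,0,0.115,0,1, 0.001,0,0.115,0,1, 0.001,0,0.115,0,1, 0.001,0,0.115,0,1, 0.001,0,0.115,0,1]' 20; python3 go.py .5921 -.0072 .2 4
```

```text
t: 18.87
ee_pos: [0.4421, 0.091, 0.0572]
eef_rot: [0.999, 0.035, 0.001, 0.0]
contact_force: [-0.8, 0.4, 6.3]
gripper_width: 0.0353
finger_force: 20.0
t 18.87 psi 4.0 tilt -1.0 pos [0.4421 0.091  0.0572] shift [ 0.143   0.1084 -0.1425] turn -0.0
```

```bash
python3 -m jog '[0,0,-0.03,0,1, 0,0,-0.065,0,1, 0,0,-0.1,0,1, 0.02,0.015,-0.11,0,1, 0.045,0.035,-0.11,0,1, 0.07,0.055,-0.11,0,1, 0.095,0.075,-0.11,0,1, 0.12,0.095,-0.11,0,1, 0.137,0.107,-0.11,0,1, 0.143,0.108,-0.11,0,1, 0.143,0.108,-0.11,0,1, 0.143,0.108,-0.11,0,1, 0.143,0.108,-0.08,0,1, 0.143,0.108,-0.055,0,1, 0.143,0.108,-0.055,0,1, 0.143,0.108,-0.055,0,1]'; python3 go.py .5921 -.0072 .066 4
```

```text
t: 20.2
ee_pos: [0.5892, -0.0056, 0.1108]
eef_rot: [0.999, 0.035, -0.002, -0.0]
contact_force: [0.9, 0.7, -0.5]
gripper_width: 0.0354
finger_force: 20.0
t 20.2 psi 4.05 tilt -1.0 pos [ 0.5892 -0.0056  0.1108] shift [0.003  0.0018 0.0448] turn 0.1
```

```bash
python3 -m jog '[0,0,0.01,0,1, 0,0,0.02,0,1, 0,0,0.028,0,1, 0,0,0.034,0,1, 0,0,0.039,0,1, 0,0,0.039,0,1, 0,0,0.039,0,1]'; python3 go.py .5921 -.0072 .066 4
```

```text
t: 20.78
ee_pos: [0.5915, -0.0068, 0.0722]
eef_rot: [0.999, 0.035, -0.0, -0.0]
contact_force: [0.6, -0.6, -1.0]
gripper_width: 0.0352
finger_force: 20.0
t 20.78 psi 3.98 tilt -1.0 pos [ 0.5915 -0.0068  0.0722] shift [0.0006 0.0005 0.0062] turn -0.0
```

```bash
python3 -m jog '[0,0,0.003,0,1, 0,0,0.006,0,1, 0,0,0.007,0,1, 0,0,0.007,0,1, 0,0,0.007,0,0.1, 0,0,0.007,0,-0.1, 0,0,0.007,0,-0.3, 0,0,0.007,0,-0.3, 0,0,-0.02,0,-0.3, 0,0,-0.06,0,-0.3, 0,0,-0.1,0,-0.3, 0,0,-0.14,0,-0.3, -0.04,0,-0.15,0,-0.3, -0.08,0,-0.15,0,-0.3, -0.12,0,-0.15,0,-0.3, -0.16,0,-0.15,0,-0.3, -0.2,0,-0.15,0,-0.3, -0.2,0,-0.15,0,-0.3, -0.2,0,-0.15,0,-0.3]'
python3 - <<'E'
from h import *
d=snap('scene');cv2.imwrite('pics/s3.png',cv2.resize(d['img'][130:300,100:360],None,fx=3,fy=3,interpolation=cv2.INTER_CUBIC))
d=snap('top');cv2.imwrite('pics/t3.png',cv2.resize(d['img'][100:220,180:420],None,fx=3.3,fy=3.3,interpolation=cv2.INTER_CUBIC))
from scipy.optimize import least_squares
P=np.concatenate([cloud(load(n))[load(n)['depth']>0] for n in('scene','top')])
for n,c,z in(('far',(.6559,-.0028),(.045,.1)),('near',(.5921,-.0072),(.045,.1)),('far nozzle',(.6559,-.0028),(.12,.15)),('near nozzle',(.5921,-.0072),(.12,.15)),('beaker',(.6308,-.1028),(.045,.085)),('carton',(.6172,.0928),(.078,.095)),('flat',(.578,-.3265),(.015,.07)),('tumbler',(.4275,-.2365),(.01,.07))):
    q=P[(np.hypot(*(P[:,:2]-c).T)<(.03 if 'a' not in n[:3] or 1 else 0)+.01*(n in('beaker','carton','tumbler')))&(P[:,2]>z[0])&(P[:,2]<z[1])]
    if len(q)>3: print(n,len(q),(q[:,:2].min(0)+q[:,:2].max(0)).round(4)/2,np.ptp(q[:,:2],0).round(3),'ztop',np.percentile(q[:,2],97).round(4))
E
```

```text
t: 22.37
ee_pos: [0.3904, -0.0206, 0.2228]
eef_rot: [0.999, 0.034, 0.001, 0.0]
contact_force: [-0.3, 0.5, 0.4]
gripper_width: 0.0612
finger_force: 0.0
far 353 [ 0.65255 -0.00125] [0.035 0.037] ztop 0.0977
near 345 [ 0.59065 -0.0048 ] [0.037 0.038] ztop 0.0956
far nozzle 62 [ 0.65495 -0.0025 ] [0.012 0.013] ztop 0.1413
near nozzle 58 [ 0.5909 -0.0055] [0.012 0.016] ztop 0.1411
beaker 377 [ 0.632  -0.1047] [0.055 0.055] ztop 0.0777
carton 457 [0.61555 0.09235] [0.064 0.034] ztop 0.0864
flat 290 [ 0.57605 -0.3199 ] [0.037 0.034] ztop 0.0694
tumbler 893 [ 0.4267 -0.2362] [0.073 0.078] ztop 0.0693
```

View pics/s3.png

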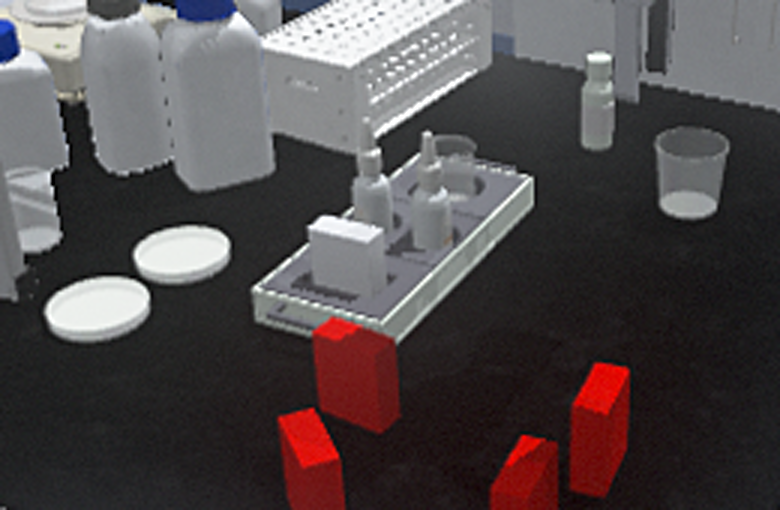

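View pics/t3.png

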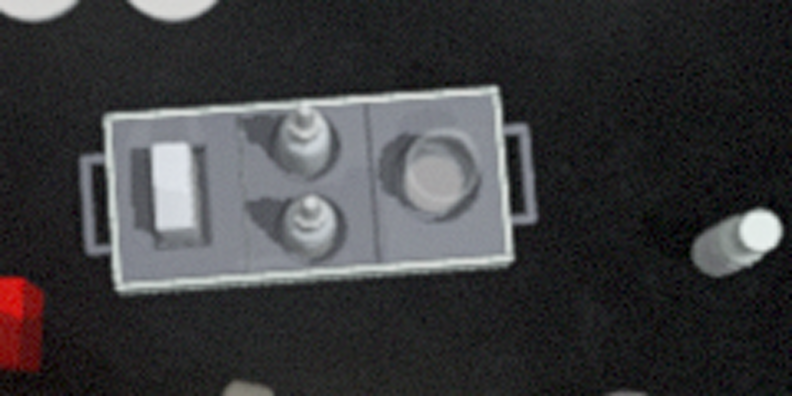

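The droppers at (305,140) and (312,225), the beaker at (438,175) and the carton at (172,190) all stand centred, with tops at the heights expected for sitting on the floor. The flat-capped bottle and tumbler haven't moved, and the arm is clear.

```bash
python3 -c "
from plant import *
print(close_job())"
```

```text
the job is handed in; nothing more can be done
None
```

The kit is packed and the job handed in at about 22 s: both droppers, the beaker and the white carton measured upright on the floors of their places, and the flat-capped bottle and tumbler are still where they began; no verdict was returned.

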